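# Set the outrigger leg of a battery-pack stand and lock it

### The job

Turn the bar knob of the stand's index plunger clockwise until it clicks over and stays, which frees the spring-loaded leg. Pull the leg out until its thin index finger stands opposite the pointer block clipped on the scale, and while holding it there slide the cam lever along the crossbar fully closed. Finish while still holding the leg at the mark, with the lever closed; do not let go, and leave the pointer and the other things lying about where they are.

Things in the scene. Friction and masses are not known exactly. Their poses are not given: they have to be found in the camera images.
- stand: Fixed aluminium stand. Origin: on the table, under the crossbar's riser (leg retracted). z up; y: way the leg is pulled out; x: way the cam lever closes. Base 200 (x) by 285 (y) mm, 12 mm thick, y -155 to 130; leg guides 24 mm high. Behind the knob lies a grey battery case 300 (x) by 125 (y) mm, top 88 mm high, y -290 to -165. The knob stands at x 0, y -90 on a bridge 37 mm high.
- knob (a joint): Plunger's bar knob, rad: 0 to 0.2 as found (at 0 the bar lies along the stand's x; a pin locks the leg), grows clockwise seen from above; stop at 1.35. A sprung detent resists (about 0.15 N m) from about 0.4 to 0.75 rad; beyond, the knob snaps on by itself past 1.05 and stays. Then the leg is free.
- knob_grip (a point): Centre of the knob's black grip bar, 60 mm above the table, on the vertical knob axis. Bar 46 mm long (its x), 12 mm wide (its y), 28 mm tall (top at 74 mm); its axes turn with the knob.
- leg (a joint): How far the leg is pulled out, m: 0 retracted (as found) to 0.110. A spring pulls it back with about 4 N at 0 and 6 N at full reach, also with the cam lever closed, so it must be kept held. Locked (2 mm play) until the knob has clicked.
- bar_grip (a point): Centre of the free end of the leg's steel crossbar, 54 mm above the table. The crossbar lies along the stand's x, 12 mm wide (y), 20 mm tall (44 to 64 mm high); it ends 25 mm further to -x and is free for 33 mm on the +x side, up to the open cam lever. Moves with the leg along y; nothing below it is over 30 mm high.
- index_tip (a point): Tip of the leg's index finger, a thin dark bar 3 mm wide pointing to the stand's +x from under the crossbar, 29 mm above the table; same y as the crossbar's centre line, 120 mm from bar_grip along x.
- mark_tip (a point): Length mark: tip of the black pointer block (10 mm wide along y, top 29 mm high) clipped on the white scale beside the index finger's path. Axes as the stand's. The leg is at the mark when index_tip and mark_tip have the same y in the stand's frame (leg equal to length_mark, 0.040 to 0.095).
- length_mark (a joint): Place of the pointer along the scale, m (same zero and direction as leg). It sits by friction; leave it there.
- cam_lever (a joint): Cam lever's travel along the crossbar, m: about 0 to 0.005 as found (open), 0.036 fully closed at its stop; grows towards the stand's +x. Friction about 2.5 N, stays where it is left.
- lever_center (a point): Centre of the cam lever, 54 mm above the table: black saddle over the crossbar, 20 mm long (x), 39 mm wide (y, standing out 13 mm on each side of the bar), 37 to 73 mm high, thumb fin on top up to 85 mm. Fingers straddling the bar on its -x side push it closed by moving to +x. Moves with the leg too.
- cell_a: Bystander: green round battery cell standing, 21 mm diameter, 70 mm tall; origin at its foot.
- cell_b: Bystander: another such cell.
- tape: Bystander: roll of tape lying flat, 90 mm diameter, 19 mm high; origin at its underside.
- mug: Bystander: white mug, 80 mm diameter, 90 mm high; origin at its foot.
- cell_spacer: Bystander: flat black plastic cell spacer with round pockets, 110 by 70 by 10 mm, lying on top of the battery case; origin at its underside.
- screw_jar: Bystander: clear jar, 60 mm diameter, 70 mm high; origin at its foot.
- multimeter: Bystander: multimeter lying flat, 150 by 75 by 30 mm; origin at its underside.

How it is judged (in metres and radians):
On the way, in this order (a step that is already met when the one before it is completed fails the run):
1. the knob has clicked past its detent (value of joint knob above 0.95 rad), for 0.2 s.
2. the fingers hold the leg with its index at the mark (within 5 mm), the lever still open (y of index_tip in the frame of mark_tip between -0.005 and 0.005 m and value of joint cam_lever below 0.015 m and contact force between the fingers and leg above 1 N), for 0.2 s.
3. the lever is closed while the leg is held at the mark (y of index_tip in the frame of mark_tip between -0.006 and 0.006 m and value of joint cam_lever above 0.031 m and contact force between the fingers and leg above 1 N), for 0.2 s.
At the end, for the whole second after the job is handed in: The robot's fingers still hold the sprung leg (contact over 1 N) at rest with its index within 6 mm of the length mark, the cam lever is closed (last 5 mm of its 36 mm travel) and the knob is past its click (all of step 3 and value of joint knob above 0.95 rad and velocity of joint leg between -0.01 and 0.01 m/s); the arm keeps its last pose, push and grip.
It fails at once if the cam lever is closed while the leg is away from the mark (more than 10 mm) (value of joint cam_lever above 0.02 m and not (y of index_tip in the frame of mark_tip between -0.01 and 0.01 m)).
It fails at once if the pointer is pushed off its place (more than 4 mm) (distance of mark_tip from where it was at the start of the episode above 0.004 m).
It fails at once if a bystander is disturbed (moved more than 20 mm) (distance of any of cell_a, cell_b, tape, mug, cell_spacer, screw_jar, multimeter from where it was at the start of the episode above 0.02 m).
It also fails if it takes over 61 s, if anything falls off the work surface, if the arm or the gripper's body presses on something with over 40 N, if the wrist force passes 120 N, or if a joint passes its speed limit or range.

### The arm

A 6-joint arm with a two-finger parallel gripper is mounted at the origin on the work surface. World frame = base frame: x ahead of the robot, y to its left, z up, the work surface at z = 0. Lengths are in mm, angles in rad, forces in N, time in s.
With the tool pointing down it reaches from about 350 to 775 mm from the base axis. Payload 7.3 kg.
Tool frame: the origin (TCP) lies on the centre line of the jaws, within the pads' length; the fingertips stand 22 mm ahead of it and the grasp point (between the pads) lies 3 mm ahead of it; z points along the fingers, y is the direction in which the jaws open and shut (so a half turn about z gives the same grasp; the last joint's range is limited). The gripper opens to 92 mm and grips with 3 to 60 N. Pads are 19 mm wide; open, the fingers measure 130 mm over their backs; the gripper's body (75 mm by 190 mm) begins 47 mm behind the grasp point.
Start: joints at [-1.394, 0.342, 1.524, -0, 1.275, -0.146], TCP at [166.564, -497.895, 248.741] pointing down, gripper open.
Joint ranges: [-2.53, 2.53], [-0.77, 2.02], [0.04, 2.7], [-1, 4.14], [0.28, 2.66], [-3.11, 3.11]. Speed limits (rad/s): [2.57, 2.57, 3.14, 3.14, 3.14, 3.14].

### API

Orientations are given as [roll, pitch, yaw] about the fixed x, y, z axes, in that order (R = Rz(yaw) Ry(pitch) Rx(roll)).
In Python, from plant import get_obs, capture, close_job gives the robot as it stands.
- The arm moves only by the tool carry_out, never from a script. Its arguments are lists of equal length, an entry for each row: "xyz": the shift along the tool's x, y, z scaled (see below), a list of three; "dr": the turn, a rotation vector about the tool's x, y, z scaled (see below), a list of three. A call has 1 to 8 rows; each row shifts and turns the commanded pose from where the row before left it, along the tool's axes as they then stand; what a row does not reach is not made up. The controller multiplies each number of a shift by 0.06 m and each number of a turn by 8 degrees. A row lasts 1/8 s, in which the tool goes at most 62.5 mm and 10.7 degrees, less where a joint would pass 70% of its speed; a pose out of reach is approached as far as the arm can. A call with a number of a shift or a turn outside -1 to 1 is refused whole. A call with a gripper value outside its range is refused whole. "gripper" is the gripper's target within -1 to 1 (fully open at 1, half-way at 0, shut at -1), set as the call begins (left out, the last holds). The fingers move at their own pace and stop on an object; the grip force is fixed at half the most. Time passes only in rows, so rows that do not move let the fingers close. It gives the time, the measured TCP pose, the force and the opening at its end, in the units of the state.
- get_obs(): the state, without advancing time (a new reading comes with each control period).
- capture(name): name is "scene" or "top"; returns a dict with "image" (480x640x3 uint8, blue, green, red), "fx", "fy", "cx", "cy" (pixels), "D" ([k1, k2, p1, p2, k3] as OpenCV has them; the pictures are not rectified), "pose" (4x4, takes a point from camera to world coordinates). Camera axes: x right, y up, looking along -z (the intrinsics and any distortion apply to the point x, -y, -z); pixel columns grow to the right and rows downward; lengths in mm; the calibration is good to about 2 mm. A picture is of the moment at which its call begins. There is no depth.
- close_job(): hands the job in, once; it reports no verdict.
The state is a dict: "time": time; "joint_positions": joint angles; "dq": joint speeds; "tau": joint torques, N m; "tool_pos": TCP position; "tcp_rot": TCP orientation; "contact_force": force on the tool from outside, world axes, zero at the start; "moment": the same for the moment, N m; "grip_width": finger opening in mm.
Only numpy, scipy, OpenCV 4.12 (cv2) and the standard library are available. Lean on these libraries where they do the work, as an engineer would, in place of code of your own. Each camera call takes 0.05 s, during which the arm holds its last target.

## Working session

There is one attempt and no reset: what is moved stays moved. The work goes in short steps, Python scripts to look and compute and a tool call to move; the robot and the scene stay as the last step left them, time stands still between calls to the robot, and variables do not carry over. Pictures are saved under pics/ and viewed, and the job is handed in when it is done.

Besides the shell and the picture viewer there is one more tool, called as name(argument=value, ...) on one line, values as JSON. carry_out: Moves the arm, as the interface text tells. Shifts and turns lie within -1 to 1; 1 stands for 0.06 m of shift or 8 degrees of turn. Its arguments: {"type":"object","properties":{"xyz":{"type":"array"},"dr":{"type":"array"},"gripper":{"type":"number"}},"required":["xyz","dr"]}

```bash
mkdir -p pics; ls; python3 - <<'E'
from plant import get_obs, capture
import cv2,numpy as np,pickle
o=get_obs();print(o)
for n in("scene","top"):
    c=capture(n);cv2.imwrite(f"pics/{n}0.png",c["image"]);pickle.dump(c,open(f"{n}0.pkl","wb"))
    print(n,{k:v for k,v in c.items() if k!="image"})
E
```

```text
pics
{'time': 0.0, 'joint_positions': array([-1.39399114e+00,  3.42719367e-01,  1.52501941e+00,  1.60985632e-05,
        1.27538179e+00, -1.45999365e-01]), 'dq': array([-3.83232904e-05,  2.07537729e-03,  1.68698998e-03, -1.60485323e-03,
       -2.04440467e-03, -2.56835627e-04]), 'tau': array([-2.60078123e-03, -4.31249964e+01, -2.44226450e+01,  7.14260526e-02,
        5.58605546e-02, -1.40630409e-04]), 'tool_pos': array([ 166.50454904, -497.5072197 ,  248.04583899]), 'tcp_rot': array([-3.14008324e+00, -2.37512064e-04,  3.22799672e-01]), 'contact_force': array([ 0.24166229,  0.19727869, -0.39800187]), 'moment': array([ 0.01992986, -0.00444113, -0.00494726]), 'grip_width': 91.95836575883908}
scene {'fx': 611.3945889824352, 'fy': 611.3945889824352, 'cx': 313.8175590412374, 'cy': 248.3506956936901, 'D': array([0.00833378, 0.        , 0.        , 0.        , 0.        ]), 'pose': array([[-4.39984756e-01, -5.70998401e-01,  6.93090355e-01,
         1.59231553e+03],
       [ 8.97821702e-01, -2.95311773e-01,  3.26660601e-01,
         4.79899740e+02],
       [ 1.81550608e-02,  7.65997247e-01,  6.42587435e-01,
         1.02158065e+03],
       [ 0.00000000e+00,  0.00000000e+00,  0.00000000e+00,
         1.00000000e+00]])}
top {'fx': 612.4700319779796, 'fy': 612.4700319779796, 'cx': 310.7222501292607, 'cy': 235.5984319144395, 'D': array([0.0697561, 0.       , 0.       , 0.       , 0.       ]), 'pose': array([[-8.41337879e-03,  9.93505230e-01, -1.13474991e-01,
         3.99777835e+02],
       [-9.99947988e-01, -9.01313271e-03, -4.77332743e-03,
        -5.35112692e+00],
       [-5.76509092e-03,  1.13428930e-01,  9.93529386e-01,
         1.53500703e+03],
       [ 0.00000000e+00,  0.00000000e+00,  0.00000000e+00,
         1.00000000e+00]])}
```

View pics/scene0.png

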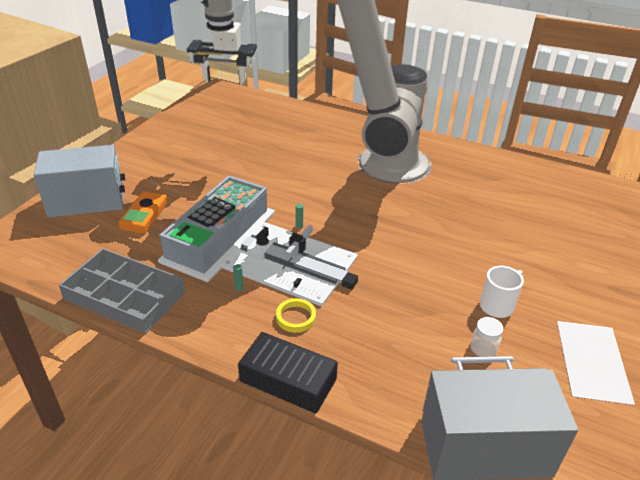

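View pics/top0.png

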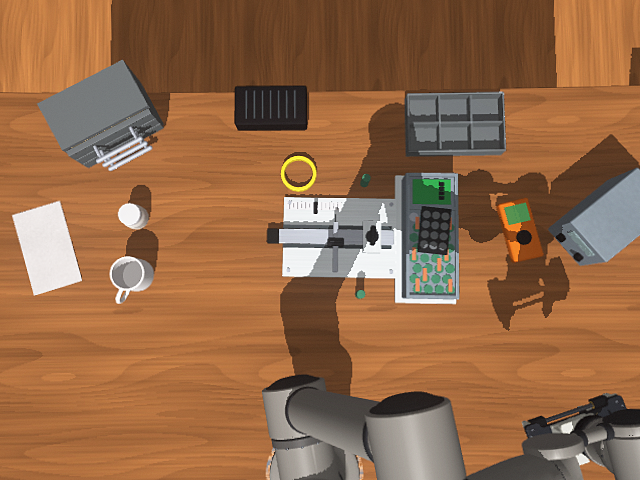

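```bash
cat > h.py <<'E'
import numpy as np,cv2,pickle
def proj(c,P):
    T=np.linalg.inv(c["pose"]);p=np.atleast_2d(P)@T[:3,:3].T+T[:3,3]
    p=p*[1,-1,-1]
    K=np.array([[c["fx"],0,c["cx"]],[0,c["fy"],c["cy"]],[0,0,1]])
    return cv2.projectPoints(p.reshape(-1,1,3),np.zeros(3),np.zeros(3),K,c["D"])[0].reshape(-1,2)
def back(c,uv,z):
    K=np.array([[c["fx"],0,c["cx"]],[0,c["fy"],c["cy"]],[0,0,1]])
    n=cv2.undistortPoints(np.array(uv,float).reshape(-1,1,2),K,c["D"]).reshape(-1,2)
    d=np.c_[n[:,0],-n[:,1],-np.ones(len(n))]@c["pose"][:3,:3].T
    o=c["pose"][:3,3]
    return o+d*((z-o[2])/d[:,2])[:,None]
def crop(c,x0,y0,x1,y1,s,fn):
    cv2.imwrite(fn,cv2.resize(c["image"][y0:y1,x0:x1],None,fx=s,fy=s,interpolation=cv2.INTER_CUBIC))
E
python3 - <<'E'
from h import *
t=pickle.load(open("top0.pkl","rb"));s=pickle.load(open("scene0.pkl","rb"))
crop(t,260,165,400,305,4.2,"pics/t0c.png" ) 
crop(t,260,190,400,290,5.7,"pics/t0c.png" ) 
crop(s,225,190,365,310,5,"pics/s0c.png" ) 
E
```

```text
(no output)
```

View pics/t0c.png

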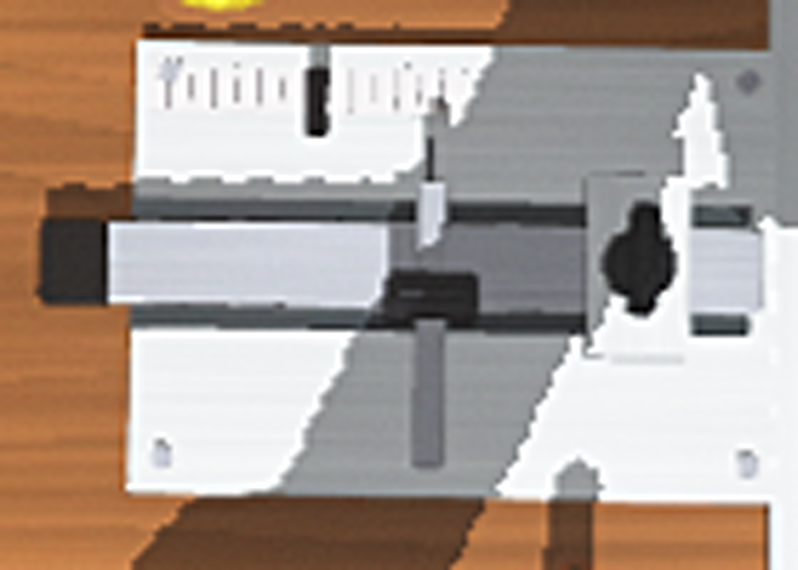

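View pics/s0c.png

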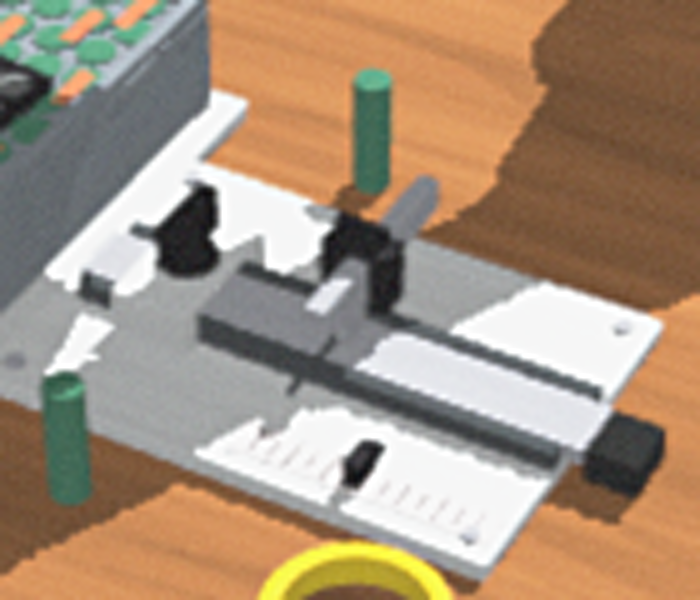

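```bash
python3 - <<'E'
from h import *
from scipy.optimize import least_squares
t=pickle.load(open("top0.pkl","rb"));s=pickle.load(open("scene0.pkl","rb"))
f=lambda u,v:(260+(u+.5)/5.7-.5,190+(v+.5)/5.7-.5)
g=lambda u,v:(225+(u+.5)/5-.5,190+(v+.5)/5-.5)
# base corners stand coords
pts=[(t,f(137,40),(100,130,12)),(t,f(128,490),(-100,130,12)),(t,f(640,261),(0,-90,74)),
     (s,g(663,323),(-100,130,12)),(s,g(483,572),(100,130,12))]
def res(p):
    x,y,a=p;R=np.array([[np.cos(a),-np.sin(a)],[np.sin(a),np.cos(a)]])
    r=[]
    for c,uv,q in pts:
        w=np.r_[R@q[:2]+[x,y],q[2]]
        r.append(proj(c,w)[0]-uv)
    return np.concatenate(r)
o=least_squares(res,[500,0,0]);print(o.x,o.fun.round(1))
def S(w):
    x,y,a=o.x;R=np.array([[np.cos(a),-np.sin(a)],[np.sin(a),np.cos(a)]]);return (np.asarray(w)[:,:2]-[x,y])@R
for n,uv,z in [("bar end -x",f(428,467),64),("bar +x end",f(432,183),64),("barleft@lev",f(412,400),64),("barright",f(445,400),64),("lever bl",f(385,320),73),("lever br",f(478,322),73),("lever tl",f(390,272),73),("lever top",f(478,274),73),("index",f(430,150),29),("ptr tip",f(317,135),29),("ptr L",f(305,100),29),("ptr R",f(329,100),29),("knob top bar+x",f(646,205),74),("knob-x",f(640,315),74)]:
    w=back(t,[uv],z);print(n,w.round(1),S(w).round(1))
for n,uv,z in [("cellA",(361,294),70),("cellB",(365,180),70),("case tl",(405,175),88),("case bl",(403,297),88)]:
    w=back(t,[uv],z);print(n,w.round(1),S(w).round(1))
for n,uv,z in [("ptr tip s",g(375,445),29),("bar end",g(428,185),60),("knob ends",g(203,185),74),("idx tip",g(290,392),29)]:
    w=back(s,[uv],z);print(n,w.round(1),S(w).round(1))
E
```

```text
[ 5.69792710e+02 -5.72112564e+01 -3.14998844e-02] [-0.1 -0.2 -0.7  0.2  0.9 -0.5  0.2  0.2  0.1 -0.6]
bar end -x [[480.5 -55.   64. ]] [[-89.3  -0.6]]
bar +x end [[601.2 -58.3  64. ]] [[31.4 -0.1]]
barleft@lev [[508.8 -48.7  64. ]] [[-61.2   6.6]]
barright [[508.7 -62.6  64. ]] [[-60.9  -7.3]]
lever bl [[542.  -37.5  73. ]] [[-28.4  18.9]]
lever br [[540.8 -76.5  73. ]] [[-28.4 -20.2]]
lever tl [[562.3 -39.8  73. ]] [[-8.1 17.2]]
lever top [[561.1 -76.8  73. ]] [[ -8.1 -19.9]]
index [[620.5 -58.9  29. ]] [[50.7 -0.1]]
ptr tip [[627.5  -9.7  29. ]] [[56.2 49.3]]
ptr L [[643.   -4.6  29. ]] [[71.5 54.9]]
ptr R [[642.9 -15.1  29. ]] [[71.8 44.4]]
knob top bar+x [[ 589.6 -148.    74. ]] [[ 22.6 -90.1]]
knob-x [[ 543.  -144.5   74. ]] [[-24.  -88.1]]
cellA [[ 426.2 -116.7   70. ]] [[-141.6  -64. ]]
cellB [[ 701.8 -131.3   70. ]] [[134.3 -69.9]]
case tl [[ 709.2 -225.6   88. ]] [[ 144.7 -164. ]]
case bl [[ 418.2 -213.5   88. ]] [[-146.6 -160.9]]
ptr tip s [[638.1  -5.4  29. ]] [[66.6 53.9]]
bar end [[481.7 -55.2  60. ]] [[-88.1  -0.8]]
knob ends [[ 550.  -147.8   74. ]] [[-16.9 -91.1]]
idx tip [[623.3 -59.4  29. ]] [[53.5 -0.5]]
```

carry_out(xyz=[[0.5,-0.2,0],[0.7,-0.3,0],[0.7,-0.3,0],[0.7,-0.3,0],[0.7,-0.3,0],[0.7,-0.3,0],[0.7,-0.3,0],[0.7,-0.3,0]], dr=[[0,0,0],[0,0,0],[0,0,0],[0,0,0],[0,0,0],[0,0,0],[0,0,0],[0,0,0]], gripper=-0.1)

```text
time: 1.1
tool_pos: [430.9, -263.0, 248.4]
tcp_rot: [-3.141, 0.0, 0.323]
contact_force: [0.2, 0.4, 0.6]
grip_width: 41.2
```

```bash
cat > tgt.py <<'E'
import sys,numpy as np
from scipy.spatial.transform import Rotation as R
from plant import get_obs
# usage: world target or stand target ; prints tool-frame deltas in units
X0,Y0,A=569.8,-57.2,-0.0315
def world(sx,sy): 
    c,s=np.cos(A),np.sin(A); return X0+c*sx-s*sy, Y0+s*sx+c*sy
def stand(x,y):
    c,s=np.cos(A),np.sin(A);x-=X0;y-=Y0; return c*x+s*y,-s*x+c*y
o=get_obs()
Rm=R.from_euler('xyz',o["tcp_rot"])
print("t",round(o["time"],2),"pos",o["tool_pos"].round(1),"rot",o["tcp_rot"].round(3),"stand",np.round(stand(*o["tool_pos"][:2]),1),"F",o["contact_force"].round(1),"M",o["moment"].round(2),"w",round(o["grip_width"],1),"q",o["joint_positions"].round(2))
if len(sys.argv)>3:
    sx,sy,z,yaw=map(float,sys.argv[1:5])  # stand xy, z tcp, world yaw
    w=np.r_[world(sx,sy),z]
    d=Rm.inv().apply(w-o["tool_pos"])
    rv=(Rm.inv()*R.from_euler('xyz',[np.pi,0,yaw])).as_rotvec()
    print("shift units(tool, current axes)",(d/60).round(3),"rot units",(np.degrees(rv)/8).round(3))
E
python3 tgt.py 0 -90 150 -0.075
```

```text
t 1.1 pos [ 430.9 -263.   248.4] rot [-3.141  0.     0.323] stand [-132.3 -210.1] F [0.2 0.4 0.6] M [-0.05  0.03 -0.02] w 41.2 q [-0.7   0.31  1.58 -0.    1.26  0.55]
shift units(tool, current axes) [ 2.764 -1.111  1.64 ] rot units [-2.000e-03  3.000e-03  2.849e+00]
```

carry_out(xyz=[[0.6,-0.25,0],[0.6,-0.25,0],[0.6,-0.25,0],[0.6,-0.25,0],[0.36,-0.11,0],[0,0,0.4],[0,0,0.4],[0,0,0.4]], dr=[[0,0,0],[0,0,0],[0,0,0],[0,0,0],[0,0,0],[0,0,0.95],[0,0,0.95],[0,0,0.95]])

```text
time: 2.1
tool_pos: [565.8, -148.3, 175.5]
tcp_rot: [-3.141, 0.001, -0.079]
contact_force: [-0.3, -1.0, -0.8]
grip_width: 41.3
```

```bash
python3 tgt.py 0 -90 67 -0.075
```

```text
t 2.1 pos [ 565.8 -148.3  175.5] rot [-3.141e+00  1.000e-03 -7.900e-02] stand [ -1.2 -91.2] F [-0.3 -1.  -0.8] M [ 0.09  0.06 -0.02] w 41.3 q [-0.39  0.51  1.46 -0.    1.17  1.26]
shift units(tool, current axes) [ 0.02  -0.021  1.808] rot units [-0.001  0.006 -0.031]
```

carry_out(xyz=[[0.02,-0.02,0.3],[0,0,0.3],[0,0,0.3],[0,0,0.3],[0,0,0.3],[0,0,0.3],[0,0,0],[0,0,0]], dr=[[0,0,0],[0,0,0],[0,0,0],[0,0,0],[0,0,0],[0,0,0],[0,0,0],[0,0,0]])

```text
time: 3.1
tool_pos: [567.5, -147.5, 69.1]
tcp_rot: [3.141, -0.0, -0.075]
contact_force: [-0.0, 0.8, 0.2]
grip_width: 41.5
```

```bash
python3 tgt.py 0 -90 67 -0.075; python3 - <<'E'
from h import *
from plant import capture
c=capture("scene");crop(c,205,130,365,250,5,"pics/s1.png")
c=capture("top");crop(c,310,165,450,285,5,"pics/t1.png")
E
```

```text
t 3.1 pos [ 567.5 -147.5   69.1] rot [ 3.141 -0.    -0.075] stand [  0.6 -90.4] F [-0.   0.8  0.2] M [ 0.08 -0.02 -0.01] w 41.5 q [-0.38  0.64  1.56 -0.    0.93  1.26]
shift units(tool, current axes) [-0.01  -0.006  0.035] rot units [ 0.001 -0.003 -0.001]
```

View pics/s1.png

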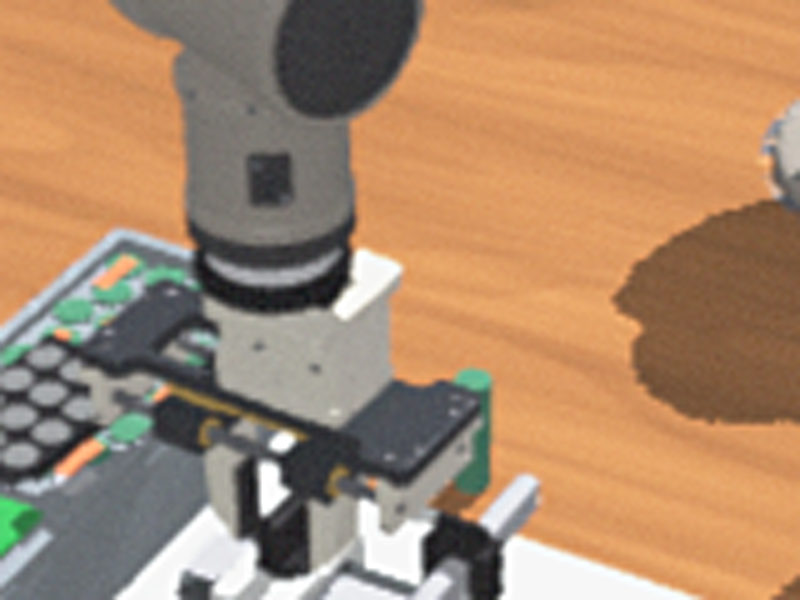

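View pics/t1.png

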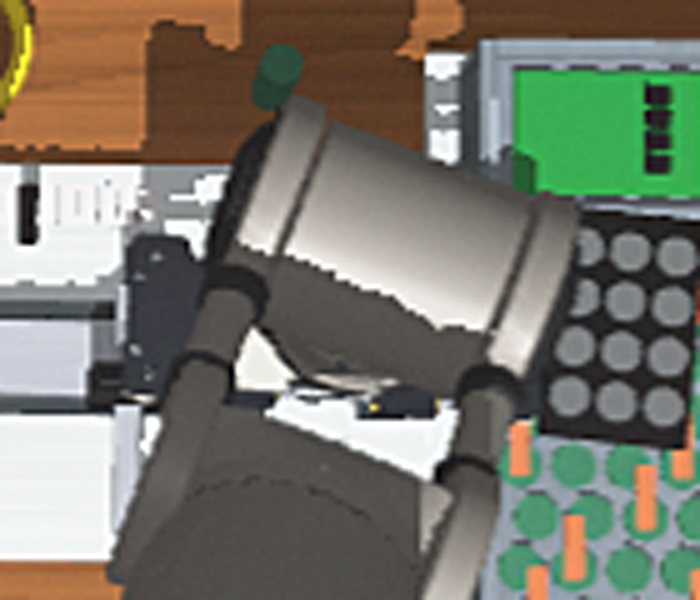

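carry_out(xyz=[[-0.01,0,0.03],[0,0,0],[0,0,0],[0,0,0],[0,0,0]], dr=[[0,0,0],[0,0,0],[0,0,0],[0,0,0],[0,0,0]], gripper=-1)

```text
time: 3.82
tool_pos: [566.8, -147.2, 67.0]
tcp_rot: [-3.141, -0.0, -0.075]
contact_force: [0.7, 1.7, 0.5]
grip_width: 11.6
```

```bash
python3 tgt.py 0 -90 67 -0.075
```

```text
t 3.83 pos [ 566.8 -147.2   67. ] rot [-3.141 -0.    -0.075] stand [ -0.1 -90. ] F [0.7 1.7 0.5] M [ 0.34 -0.05 -0.04] w 11.6 q [-0.39  0.64  1.57  0.    0.93  1.26]
shift units(tool, current axes) [ 0.002 -0.     0.001] rot units [-0.001 -0.002 -0.001]
```

Gripped at 11.6 mm (bar 12). Turn.

carry_out(xyz=[[0,0,0],[0,0,0],[0,0,0],[0,0,0],[0,0,0],[0,0,0],[0,0,0],[0,0,0]], dr=[[0,0,0.6],[0,0,0.6],[0,0,0.6],[0,0,0.6],[0,0,0.6],[0,0,0.6],[0,0,0.6],[0,0,0.6]])

```text
time: 4.82
tool_pos: [566.7, -147.5, 67.0]
tcp_rot: [3.141, -0.0, -0.748]
contact_force: [-1.1, 1.6, -2.0]
grip_width: 11.5
```

carry_out(xyz=[[0,0,0],[0,0,0],[0,0,0],[0,0,0],[0,0,0],[0,0,0],[0,0,0],[0,0,0]], dr=[[0,0,0.6],[0,0,0.6],[0,0,0.6],[0,0,0.6],[0,0,0.6],[0,0,0.6],[0,0,0.6],[0,0,0]])

```text
time: 5.82
tool_pos: [566.4, -147.6, 67.0]
tcp_rot: [3.141, -0.0, -1.331]
contact_force: [-1.0, -0.4, 3.2]
grip_width: 11.8
```

```bash
python3 tgt.py 0 -90 67 -0.075
```

```text
t 5.83 pos [ 566.4 -147.6   67. ] rot [ 3.141 -0.    -1.331] stand [ -0.5 -90.5] F [-1.  -0.4  3.2] M [0.08 0.26 0.02] w 11.8 q [-0.39  0.64  1.57 -0.    0.93  2.52]
shift units(tool, current axes) [-0.005 -0.011  0.   ] rot units [ 4.000e-03  1.000e-03 -8.995e+00]
```

carry_out(xyz=[[0,0,0],[0,0,0],[0,0,0],[0,0,0],[0,0,-0.4],[0,0,-0.4],[0,0,-0.4],[0,0,-0.4]], dr=[[0,0,0],[0,0,0],[0,0,0],[0,0,0],[0,0,0],[0,0,0],[0,0,0],[0,0,0]], gripper=-0.3)

```text
time: 6.82
tool_pos: [566.6, -147.3, 163.7]
tcp_rot: [3.142, -0.0, -1.332]
contact_force: [-0.5, 0.1, 0.3]
grip_width: 32.3
```

carry_out(xyz=[[0,0,0],[0,0,0],[0,0,0],[0,0,0],[0,0,0],[0,0,0],[0,0,0],[0,0,0]], dr=[[0,0,-1],[0,0,-1],[0,0,-1],[0,0,-1],[0,0,-1],[0,0,-1],[0,0,-1],[0,0,-1]])

```text
time: 7.82
tool_pos: [566.6, -147.4, 162.9]
tcp_rot: [3.141, 0.0, -0.21]
contact_force: [0.6, -0.1, 0.3]
grip_width: 31.9
```

```bash
python3 tgt.py -64 0 130 -0.0315; python3 - <<'E'
from h import *
from plant import capture
c=capture("scene");crop(c,225,190,365,310,5,"pics/s2.png")
E
```

```text
t 7.83 pos [ 566.6 -147.4  162.9] rot [ 3.141  0.    -0.21 ] stand [ -0.3 -90.3] F [ 0.6 -0.1  0.3] M [ 0.08 -0.01  0.02] w 31.9 q [-0.39  0.53  1.47 -0.    1.14  1.4 ]
shift units(tool, current axes) [-1.311 -1.292  0.548] rot units [ 1.000e-03  0.000e+00 -1.278e+00]
```

View pics/s2.png

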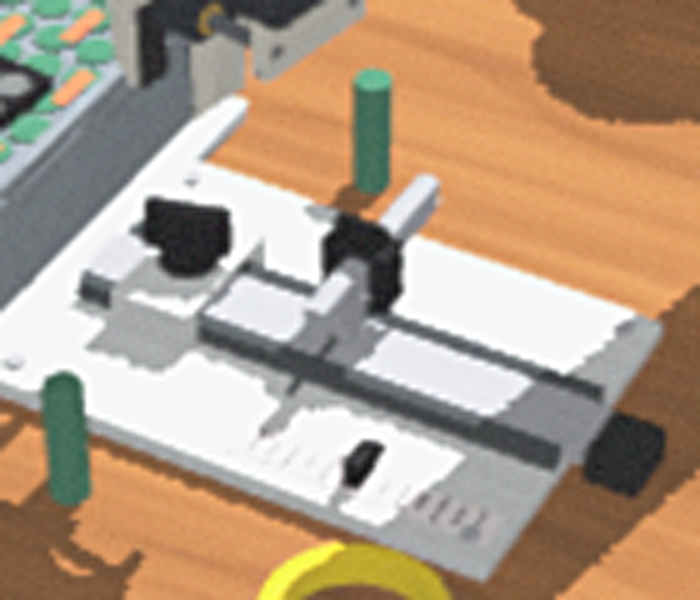

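carry_out(xyz=[[-0.4,-0.4,0],[-0.5,-0.5,0],[-0.41,-0.39,0],[0,0,0],[0,0,0],[0,0,0]], dr=[[0,0,0],[0,0,0],[0,0,0],[0,0,-0.64],[0,0,-0.64],[0,0,0]])

```text
time: 8.62
tool_pos: [506.4, -54.9, 163.0]
tcp_rot: [3.141, -0.0, -0.038]
contact_force: [-0.5, 0.1, 0.5]
grip_width: 31.9
```

```bash
python3 tgt.py -62 -0.3 59 -0.0315
```

```text
t 8.62 pos [506.4 -54.9 163. ] rot [ 3.141 -0.    -0.038] stand [-63.5   0.3] F [-0.5  0.1  0.5] M [ 0.03  0.02 -0.  ] w 31.9 q [-0.26  0.4   1.69 -0.    1.05  1.35]
shift units(tool, current axes) [0.024 0.009 1.734] rot units [ 0.001 -0.002 -0.048]
```

carry_out(xyz=[[0.02,0.01,0.35],[0,0,0.35],[0,0,0.35],[0,0,0.35],[0,0,0.2],[0,0,0.13],[0,0,0],[0,0,0]], dr=[[0,0,-0.05],[0,0,0],[0,0,0],[0,0,0],[0,0,0],[0,0,0],[0,0,0],[0,0,0]])

```text
time: 9.62
tool_pos: [508.0, -55.8, 59.7]
tcp_rot: [3.141, -0.001, -0.029]
contact_force: [0.1, 0.5, 0.4]
grip_width: 32.1
```

```bash
python3 tgt.py -62 -0.3 59 -0.0315; python3 - <<'E'
from h import *
from plant import capture
c=capture("scene");crop(c,225,150,365,270,5,"pics/s3.png")
E
```

```text
t 9.62 pos [508.  -55.8  59.7] rot [ 3.141e+00 -1.000e-03 -2.900e-02] stand [-61.9  -0.5] F [0.1 0.5 0.4] M [ 0.02  0.05 -0.05] w 32.1 q [-0.26  0.55  1.79 -0.    0.8   1.34]
shift units(tool, current axes) [-0.002 -0.004  0.011] rot units [ 0.003 -0.008  0.015]
```

View pics/s3.png

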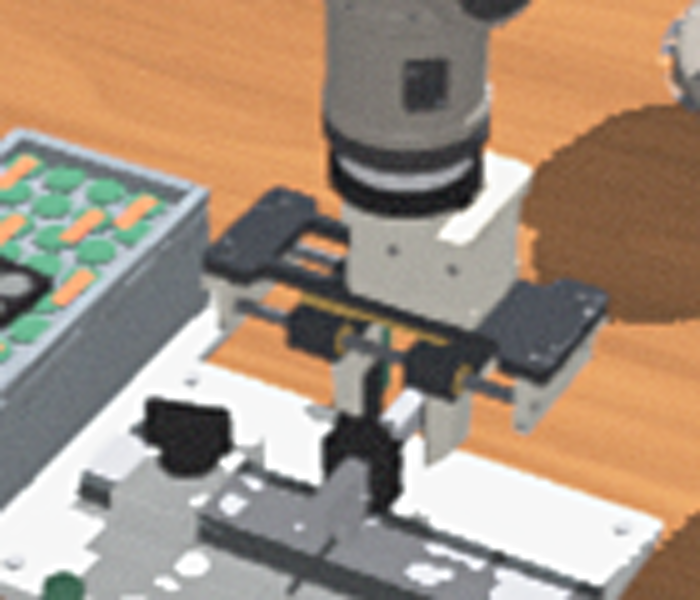

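carry_out(xyz=[[0,0,0],[0,0,0],[0,0,0],[0,0,0],[0,0,0]], dr=[[0,0,0],[0,0,0],[0,0,0],[0,0,0],[0,0,0]], gripper=-1)

```text
time: 10.3
tool_pos: [507.6, -55.6, 59.3]
tcp_rot: [3.142, -0.0, -0.029]
contact_force: [-0.2, 0.9, 2.9]
grip_width: 11.7
```

carry_out(xyz=[[0,-0.1,0],[0,-0.14,0],[0,-0.14,0],[0,-0.14,0],[0,-0.14,0],[0,-0.14,0],[0,-0.04,0],[0,0,0]], dr=[[0,0,0],[0,0,0],[0,0,0],[0,0,0],[0,0,0],[0,0,0],[0,0,0],[0,0,0]])

```text
time: 11.3
tool_pos: [508.9, -5.6, 59.3]
tcp_rot: [3.141, 0.0, -0.029]
contact_force: [-2.6, -4.5, 5.4]
grip_width: 11.7
```

```bash
python3 tgt.py -62 49.5 59 -0.0315; python3 - <<'E'
from h import *
from plant import capture
c=capture("scene");crop(c,225,190,365,310,5,"pics/s4.png");pickle.dump(c,open("s4.pkl","wb"))
c=capture("top");crop(c,270,175,390,275,6,"pics/t4.png");pickle.dump(c,open("t4.pkl","wb"))
E
```

```text
t 11.3 pos [508.9  -5.6  59.3] rot [ 3.141  0.    -0.029] stand [-62.5  49.7] F [-2.6 -4.5  5.4] M [-0.67  0.37  0.07] w 11.7 q [-0.16  0.55  1.8  -0.    0.8   1.44]
shift units(tool, current axes) [0.008 0.003 0.004] rot units [0.006 0.    0.02 ]
```

View pics/s4.png

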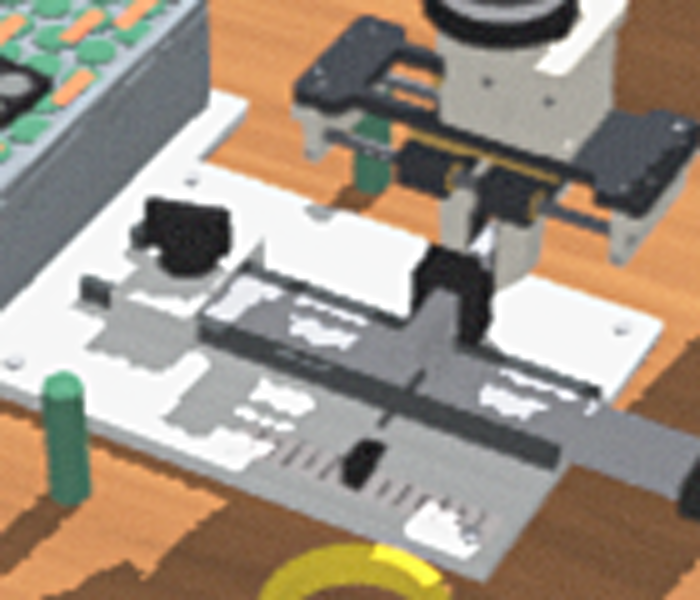

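View pics/t4.png

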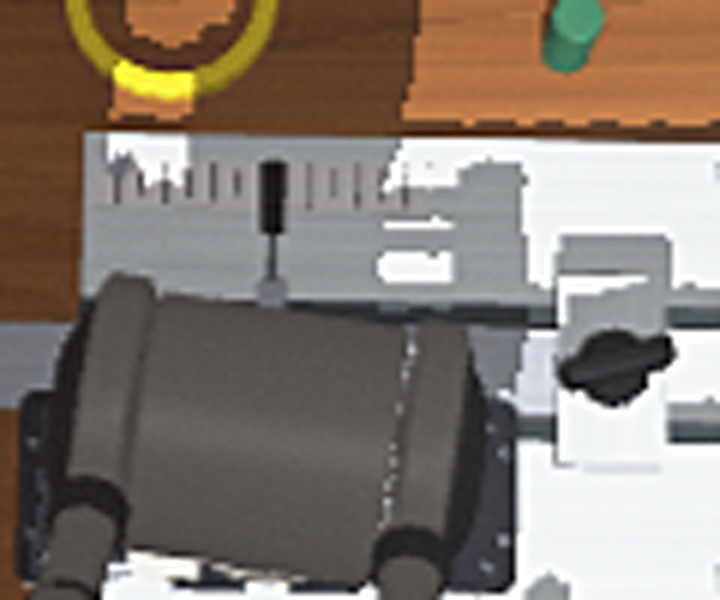

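carry_out(xyz=[[0,-0.02,0],[0,0,0],[0,0,0],[0,0,0]], dr=[[0,0,0],[0,0,0],[0,0,0],[0,0,0]], gripper=-0.68)

```text
time: 11.9
tool_pos: [509.0, -4.4, 59.1]
tcp_rot: [3.141, 0.0, -0.029]
contact_force: [-0.7, -5.0, 3.5]
grip_width: 14.4
```

```bash
python3 tgt.py -38 51 59 -0.0315
```

```text
t 11.9 pos [509.   -4.4  59.1] rot [ 3.141  0.    -0.029] stand [-62.4  50.9] F [-0.7 -5.   3.5] M [-0.77  0.28  0.04] w 14.4 q [-0.16  0.55  1.8  -0.    0.79  1.44]
shift units(tool, current axes) [ 0.407 -0.001  0.001] rot units [0.003 0.    0.017]
```

carry_out(xyz=[[0.07,0,0],[0.07,0,0],[0.07,0,0],[0.07,0,0],[0.07,0,0],[0.05,0,0]], dr=[[0,0,0],[0,0,0],[0,0,0],[0,0,0],[0,0,0],[0,0,0]])

```text
time: 12.65
tool_pos: [531.5, -4.8, 58.2]
tcp_rot: [-3.142, 0.004, -0.029]
contact_force: [-6.3, -4.4, 2.1]
grip_width: 14.4
```

```bash
python3 tgt.py -10 51 59 -0.0315;python3 - <<'E'
from h import *
from plant import capture
c=capture("scene");crop(c,225,190,365,310,5,"pics/s5.png")
c=capture("top");crop(c,270,175,390,275,6,"pics/t5.png")
E
```

```text
t 12.65 pos [531.5  -4.8  58.2] rot [-3.142  0.004 -0.029] stand [-39.9  51.1] F [-6.3 -4.4  2.1] M [-0.79  1.02  0.1 ] w 14.4 q [-0.15  0.58  1.73 -0.    0.83  1.45]
shift units(tool, current axes) [ 0.499  0.004 -0.016] rot units [-0.     0.03   0.017]
```

View pics/s5.png

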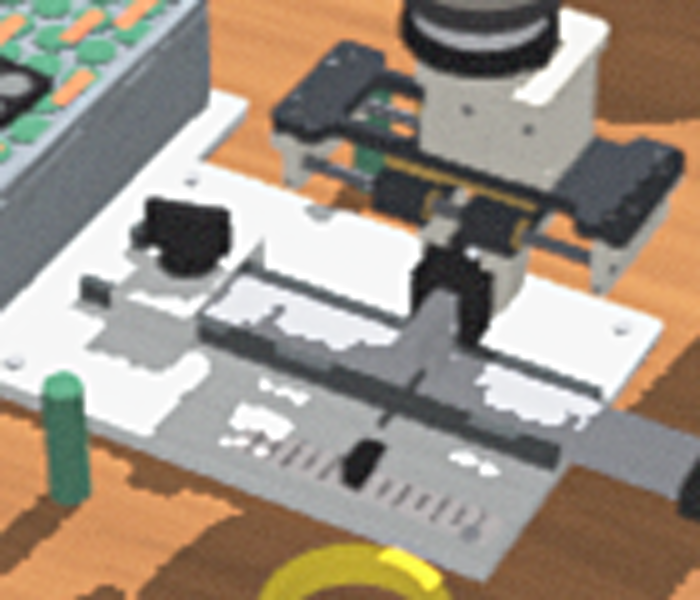

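View pics/t5.png

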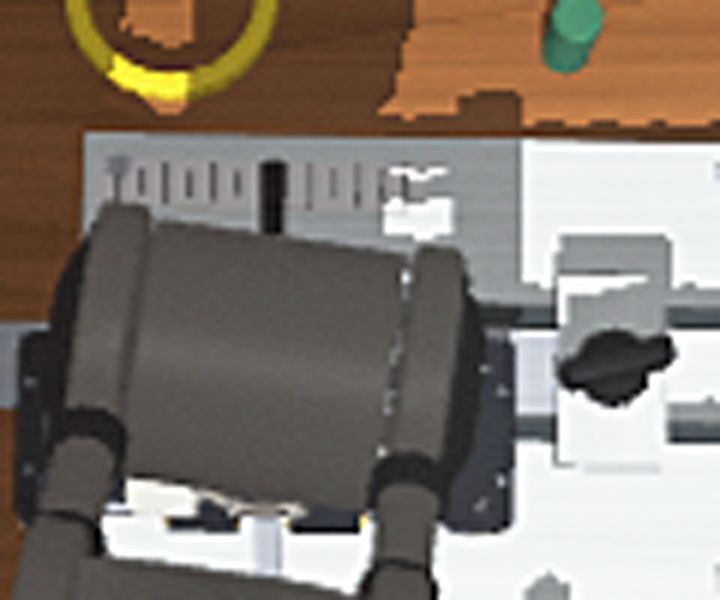

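carry_out(xyz=[[0.06,0,0],[0.07,0,0],[0.07,0,0],[0.07,0,0],[0.07,0,0],[0.07,0,0],[0.04,0,0],[0,0,0]], dr=[[0,0,0],[0,0,0],[0,0,0],[0,0,0],[0,0,0],[0,0,0],[0,0,0],[0,0,0]])

```text
time: 13.75
tool_pos: [558.3, -5.6, 58.1]
tcp_rot: [-3.141, 0.005, -0.029]
contact_force: [-4.3, -4.4, 0.3]
grip_width: 14.9
```

```bash
python3 tgt.py -5 51 59 -0.0315
```

```text
t 13.75 pos [558.3  -5.6  58.1] rot [-3.141  0.005 -0.029] stand [-13.1  51.2] F [-4.3 -4.4  0.3] M [-0.66  0.78  0.07] w 14.9 q [-0.15  0.62  1.65 -0.    0.87  1.45]
shift units(tool, current axes) [ 0.136  0.004 -0.016] rot units [-0.001  0.033  0.017]
```

carry_out(xyz=[[0.03,0,0],[0.03,0,0],[0.03,0,0],[0.03,0,0],[0,0,0]], dr=[[0,0,0],[0,0,0],[0,0,0],[0,0,0],[0,0,0]])

```text
time: 14.38
tool_pos: [563.2, -5.7, 58.0]
tcp_rot: [-3.141, 0.01, -0.029]
contact_force: [-13.1, -5.3, 7.0]
grip_width: 14.7
```

carry_out(xyz=[[0.02,0,0],[0.02,0,0],[0,0,0]], dr=[[0,0,0],[0,0,0],[0,0,0]])

```text
time: 14.75
tool_pos: [563.4, -5.6, 58.0]
tcp_rot: [-3.141, 0.015, -0.028]
contact_force: [-21.2, -5.1, 14.5]
grip_width: 14.5
```

```bash
python3 tgt.py -5 51 59 -0.0315;python3 - <<'E'
from h import *
from plant import capture
c=capture("scene");crop(c,225,190,365,310,5,"pics/s6.png")
E
```

```text
t 14.75 pos [563.4  -5.6  58. ] rot [-3.141  0.015 -0.028] stand [-8.  51.4] F [-21.2  -5.1  14.5] M [-0.7   2.97  0.15] w 14.5 q [-0.15  0.63  1.63 -0.    0.9   1.46]
shift units(tool, current axes) [ 0.05   0.007 -0.017] rot units [-0.003  0.104  0.022]
```

View pics/s6.png

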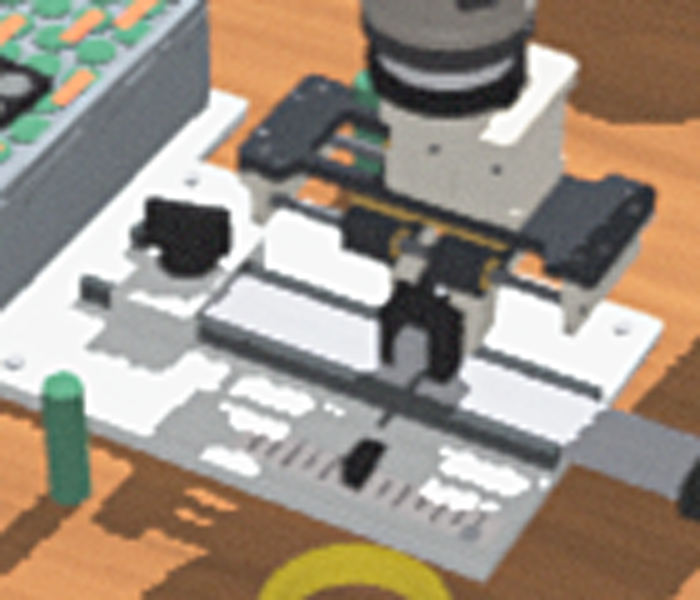

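```bash
python3 - <<'E'
from h import *
from plant import capture
import tgt
c=capture("scene");pickle.dump(c,open("s6.pkl","wb"))
im=cv2.resize(c["image"][220:290,280:350],None,fx=8,fy=8,interpolation=cv2.INTER_CUBIC)
s4=pickle.load(open("s4.pkl","rb"));im4=cv2.resize(s4["image"][220:290,280:350],None,fx=8,fy=8,interpolation=cv2.INTER_CUBIC)
def draw(img,c,cx,ly,col):
    for z in (37,73):
        P=[np.r_[tgt.world(cx+10,ly+d),z] for d in(-19.5,19.5)]
        P=[(( (p-[280,220])+.5)*8-.5).astype(int) for p in proj(c,np.array(P))]
        cv2.line(img,tuple(map(int,P[0])),tuple(map(int,P[1])),col,1)
draw(im,c,15,49.6,(0,0,255));draw(im,c,10,49.6,(0,255,0));draw(im4,s4,-18.2,49.6,(0,0,255))
cv2.imwrite("pics/ov.png",np.hstack([im4,im])[:, :][::1, ::1] if 0 else cv2.resize(np.hstack([im4,im]),(800,400)))
E
```

```text
t 14.8 pos [563.4  -5.6  58. ] rot [-3.141  0.015 -0.028] stand [-8.1 51.4] F [-21.   -4.7  14.3] M [-0.68  2.95  0.08] w 14.5 q [-0.15  0.63  1.63 -0.    0.9   1.46]
```

View pics/ov.png

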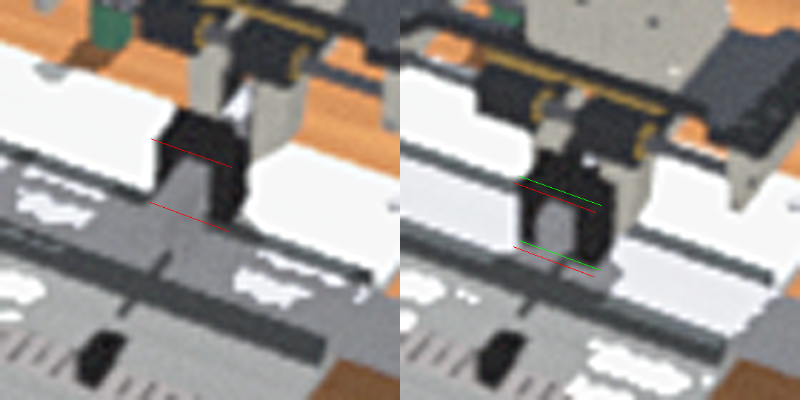

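```bash
python3 - <<'E'
from h import *
import tgt
a=pickle.load(open("s4.pkl","rb"));b=pickle.load(open("s6.pkl","rb"))
U=lambda c:cv2.resize(cv2.cvtColor(c["image"],cv2.COLOR_BGR2GRAY)[200:300,270:370],None,fx=10,fy=10,interpolation=cv2.INTER_CUBIC)
A=np.minimum(U(a),90);B=np.minimum(U(b),90)
# saddle center in s4
for mid,hw,hh in [((-8,55),60,60),((-8,49),60,40),((-8,62),50,60)]:
    p=proj(a,np.r_[tgt.world(*mid),60])[0]; u,v=((p-[270,200]+.5)*10).astype(int)
    T=A[v-hh:v+hh,u-hw:u+hw]
    r=cv2.matchTemplate(B,T,cv2.TM_CCOEFF_NORMED);_,m,_,l=cv2.minMaxLoc(r)
    d=(np.array(l)-[u-hw,v-hh])/10
    q=proj(a,np.array([np.r_[tgt.world(mid[0]+k,mid[1]),60] for k in(0,30)]));per=(q[1]-q[0])/30
    print(m,d,"mm along",d@per/(per@per),"perp px",np.cross(per/np.linalg.norm(per),d), per)
E
```

```text
t 14.85 pos [563.4  -5.5  58. ] rot [-3.141  0.015 -0.028] stand [-8.1 51.4] F [-21.8  -5.9  13.4] M [-0.7   2.96  0.1 ] w 14.8 q [-0.15  0.63  1.63 -0.    0.9   1.46]
0.9774719476699829 [-6.   7.4] mm along 31.21998817581941 perp px -0.09223458274181784 [-0.19446125  0.23514485]
0.8729327321052551 [-6.1  7.4] mm along 31.435237622956976 perp px -0.04685700490752964 [-0.19519529  0.23445088]
0.9569481611251831 [-6.   7.5] mm along 31.466084336561703 perp px -0.11873778929469836 [-0.19359875  0.23595832]<stdin>:13: DeprecationWarning: Arrays of 2-dimensional vectors are deprecated. Use arrays of 3-dimensional vectors instead. (deprecated in NumPy 2.0)
```

carry_out(xyz=[[-0.015,0,0],[-0.01,0,0],[0,0,0],[0,0,0],[0,0,0],[0,0,0]], dr=[[0,0,0],[0,0,0],[0,0,0],[0,0,0],[0,0,0],[0,0,0]])

```text
time: 15.6
tool_pos: [563.3, -5.6, 58.0]
tcp_rot: [-3.141, 0.011, -0.029]
contact_force: [-16.1, -4.7, 10.3]
grip_width: 14.9
```

```bash
python3 - <<'E'
from h import *
from plant import capture
import tgt
c=capture("scene");crop(c,285,255,325,295,15,"pics/s7.png");pickle.dump(c,open("s7.pkl","wb"))
a=pickle.load(open("s4.pkl","rb"))
for m in (48,50,52): print(m,((proj(c,np.array([np.r_[tgt.world(56,m),29],np.r_[tgt.world(50,m),29]]))-[285,255]+.5)*15).round())
E
```

```text
t 15.6 pos [563.3  -5.6  58. ] rot [-3.141  0.011 -0.029] stand [-8.1 51.4] F [-16.1  -4.7  10.3] M [-0.67  2.29  0.17] w 14.9 q [-0.15  0.63  1.63 -0.    0.89  1.45]
48 [[226. 310.]
 [244. 288.]]
50 [[237. 314.]
 [255. 292.]]
52 [[248. 318.]
 [266. 296.]]
```

View pics/s7.png

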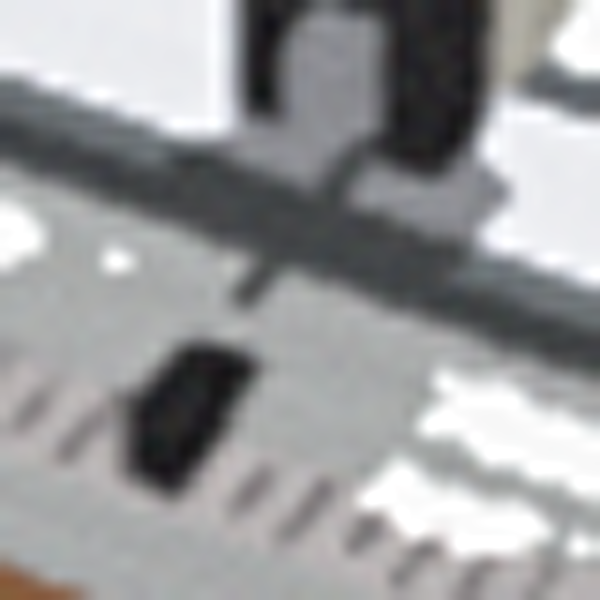

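```bash
python3 - <<'E'
from h import *
import tgt
s=pickle.load(open("s7.pkl","rb"));t=pickle.load(open("t4.pkl","rb"))
# top: dark column profile of pointer & index in t4
g=cv2.cvtColor(t["image"],cv2.COLOR_BGR2GRAY).astype(float)
def S(w): return np.array([tgt.stand(*p[:2]) for p in w])
for v in range(201,224):
    r=g[v,305:327]; bg=np.median(np.r_[r[:5],r[-5:]]); d=np.clip(bg-r-15,0,None)
    if d.sum()>20:
        u=(d*np.arange(305,327)).sum()/d.sum(); print(v,round(u,2),S(back(t,[(u,v)],29)).round(1),d.sum().round())
# scene overlay
O=np.array([285,255])
for m in(48,50,52):
    im=cv2.resize(s["image"][255:295,285:325],None,fx=10,fy=10,interpolation=cv2.INTER_CUBIC)
    for x0,x1 in [(57,77)]:
        P=np.array([np.r_[tgt.world(x,y),29] for x,y in[(x0,m-5),(x0,m+5),(x1,m+5),(x1,m-5)]])
        p=((proj(s,P)-O+.5)*10-.5).astype(np.int32)
        cv2.polylines(im,[p],True,(0,0,255),1)
        P=np.array([np.r_[tgt.world(x,m),29] for x in(40,56)]);p=((proj(s,P)-O+.5)*10-.5).astype(np.int32);cv2.polylines(im,[p],False,(0,255,255),1)
    L=im if m==48 else np.hstack([L,im])
cv2.imwrite("pics/ov2.png",cv2.resize(L,(800,267)))
E
```

```text
t 15.65 pos [563.3  -5.5  58. ] rot [-3.141  0.011 -0.028] stand [-8.1 51.4] F [-15.5  -3.9   9.3] M [-0.64  2.23  0.1 ] w 15.0 q [-0.15  0.63  1.63 -0.    0.89  1.45]
201 315.24 [[87.1 49.9]] 41.0
202 314.43 [[84.5 51.8]] 514.0
203 314.45 [[82.  51.7]] 508.0
204 314.12 [[79.5 52.5]] 540.0
205 314.11 [[76.9 52.5]] 540.0
206 314.16 [[74.4 52.3]] 546.0
207 314.46 [[71.9 51.5]] 503.0
208 314.71 [[69.4 50.8]] 464.0
209 315.34 [[66.9 49.2]] 483.0
210 314.88 [[64.4 50.3]] 389.0
211 314.89 [[61.9 50.2]] 386.0
212 314.89 [[59.4 50.1]] 426.0
213 315.03 [[56.9 49.7]] 414.0
214 315.0 [[54.4 49.7]] 77.0
215 315.0 [[51.8 49.7]] 65.0
216 314.97 [[49.3 49.7]] 70.0
217 314.98 [[46.8 49.6]] 65.0
218 314.76 [[44.3 50.1]] 96.0
219 314.74 [[41.8 50.1]] 92.0
220 314.76 [[39.3 50. ]] 90.0
221 314.95 [[36.8 49.5]] 145.0
222 314.95 [[34.3 49.4]] 112.0
223 314.98 [[31.8 49.3]] 122.0
```

View pics/ov2.png

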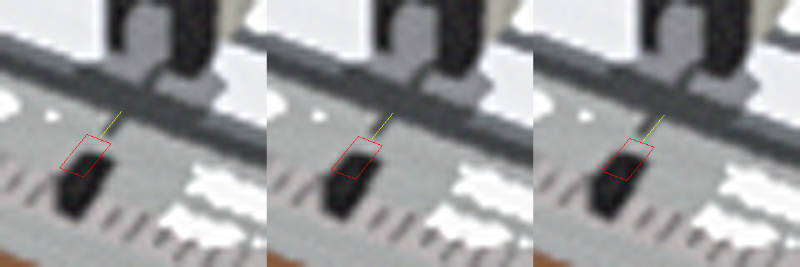

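```bash
python3 -c "
from plant import close_job;print(close_job())"; python3 tgt.py
```

```text
the job is handed in; nothing more can be done
None
the job is handed in; nothing more can be done
```

The job is handed in at about 15.7 s. The leg was held at the mark and the lever pushed closed. `close_job()` gives no verdict.

- **Knob:** I turned it to about 1.3 rad. It stayed there after release, and the pictures show it turned.
- **Leg:** I gripped the crossbar and pulled it out about 50 mm. With the leg gripped there, the top camera put the index at y ≈ 49.7 mm and the pointer tip at y ≈ 50 mm. I then opened the jaws to about 14.5 mm, so the spring keeps the bar against one finger with about 4–5 N.
- **Lever:** I slid the fingers along the bar and pushed the lever until it stopped hard. The image shift gave 31.4 mm of travel from a start of about 3 mm, so about 34 mm; the hard stop suggests the full 36 mm. This 2 mm disagreement was left open, but both values are past the 31 mm limit.
- **At hand-in:** a side push of about 16 N was still on the lever's stop. The index looked unmoved in the scene camera. By eye, that camera put it up to about 2 mm short of the pointer, while the top view and the arm's position put it within about 0.5 mm. Both are inside the 6 mm limit.
- **Pointer and bystanders:** the pointer and the nearby cells look unmoved in the close-up pictures; I did not measure the mug, jar or multimeter again.

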